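# Fetch the charged pack from the pop-up charger

## Robot

A 6-joint arm with a two-finger parallel gripper is mounted at the origin on the work surface. World frame = base frame: x ahead of the robot, y to its left, z up, the work surface at z = 0. Lengths are in m, angles in rad, forces in N, time in s.
With the tool pointing down it reaches from about 0.25 to 0.725 m from the base axis. Payload 4 kg.
Tool frame: the origin (TCP) lies on the centre line of the jaws, within the pads' length; the fingertips stand 11 mm ahead of it and the grasp point (between the pads) lies 8 mm behind it (bot.nose_length is the distance from the TCP to the fingertips, in m); z points along the fingers, y is the direction in which the jaws open and shut (so a half turn about z gives the same grasp; the last joint's range is limited). The gripper opens to 85 mm and grips with 20 to 120 N. Pads are 22 mm wide; open, the fingers measure 114 mm over their backs; the gripper's body (76 mm by 85 mm) begins 54 mm behind the grasp point. The pads swing forward as they close: fully open they stand 13 mm farther back than shut.
Start: joints at [1.298, 0.241, 0.005, 1.335, 0, 1.571], TCP at [0.135, 0.482, 0.242] pointing down, gripper open.
Joint ranges: [-2.72, 2.72], [-1.05, 1.87], [-1.09, 1.28], [-1.99, 2.15], [-1.42, 1.44], [-3.14, 3.14]. Speed limits (rad/s): [2.79, 2.79, 3.14, 3.14, 3.14, 3.14].

## Interface

Orientations are given as a unit quaternion [x, y, z, w].
In Python, from workcell import bot gives the robot as it stands.
- The arm moves only by the tool play_rows, never from a script. Its argument "plan" is one flat list of numbers, 6 for each row, row after row: the shift along the tool's x, y, z in mm, then the turn, a rotation vector about the tool's x, y, z in rad. A call has 1 to 20 rows; each row shifts and turns the commanded pose from where the row before left it, along the tool's axes as they then stand; what a row does not reach is not made up. A row lasts 1/8 s, in which the tool goes at most 62.5 mm and 10.7 degrees, less where a joint would pass 70% of its speed; a pose out of reach is approached as far as the arm can. A call with a gripper value outside its range is refused whole. "hand" is the opening in per cent of the stroke, from 0 (shut) to 100 (fully open), set as the call begins (left out, the last holds). The fingers move at their own pace and stop on an object; the grip force is fixed at half the most. Time passes only in rows, so rows that do not move let the fingers close. It gives the time, the measured TCP pose, the force and the opening at its end, in the units of the state.
- bot.get_obs(): the state, without advancing time (a new reading comes with each control period).
- bot.camera(name): name is "scene" or "top" or "wrist"; returns a dict with "frame" (480x640x3 uint8, blue, green, red), "range_z" (480x640 float32, m along the optical axis (not along the pixel's ray), 0 where there is no reading), "K" (3x3 intrinsics, pixels), "cam_to_world" (4x4, takes a point from camera to world coordinates). Camera axes: x right, y down, z forward; pixel columns grow to the right and rows downward; lengths in m; the calibration is good to about 2 mm. A picture is of the moment at which its call begins.
- bot.job_done(): hands the job in, once; it reports no verdict.
Trained networks look in the newest picture that a camera, given by its name, has taken for a name from the list of things; names that differ only in an ending like _2 or _b are one class to them, and where a whole thing is asked for, a point or a joint stands for the part that bears it (a point fixed in the world has none). Each returns a list of dicts, best first, with "p" (0 to 1); they miss things now and then, are a little off and sometimes report something else, mostly with a low value. They report only what shows in the picture. A call takes as long as a camera call. They do not tell look-alikes from the thing itself.
- bot.outline_of(query, camera): "mask" (480x640 bool, what is visible of it) and "point" ([row, column] in pixels, amid what is visible of it).
The state is a dict: "clock": time; "joint_pos": joint angles; "joint_vel": joint speeds; "tau": joint torques, N m; "eef_pos": TCP position; "tool_rot": TCP orientation; "ft_force": force on the tool from outside, world axes, zero at the start; "ft_torque": the same for the moment, N m; "grip_width": finger opening in m.
Only numpy, scipy, OpenCV 4.12 (cv2) and the standard library are available. Lean on these libraries where they do the work, as an engineer would, in place of code of your own. Each camera call takes 0.05 s, during which the arm holds its last target.

## Task

Press the yellow button on the charging station so that its hatch springs open by itself, take out the light-coloured battery pack and stand it fully down in the empty slot of the red rack. Keep off the hatch, which stays open; keep the pack upright, lower it gently into the slot rather than dropping it, and leave everything else where it is. The fingers only have room on one pair of the pack's sides in the charger and only on the other pair in the rack, so on the way stand the pack on the dark mat, let go, and take it again by its other sides.

Things in the scene. Friction and masses are not known exactly. Their poses are not given: they have to be found in the camera images.
- charger: dark grey charging station, 260 mm deep (its x) x 170 mm wide (its y) x 118 mm high, fixed to the bench; origin at the centre of its underside, x from its button end to its hinge end, z up. The bay is a recess in its top, under the hatch
- bay (a point): centre of the bay's floor, 20 mm above the bench, 20 mm to +x of the charger's origin. The bay is 66 mm (charger x) by 120 mm (charger y); the pack stands in its middle with 3 mm play to the two x walls, which rise 8 mm above the pack's top. On the pack's y sides are finger wells 38 mm wide, their floor 32 mm above the bench
- release_top (a point): centre of the top face of the yellow round push button (32 mm diameter), 140 mm above the bench, 95 mm to -x of the charger's origin; 64 mm from the nearest part of the hatch
- release (a joint): travel of the button in m, 0 up to 0.007 fully down; pressed straight down, sprung, about 1 N at first and 4 N fully down; from about 0.0045 it draws back the steel catch and the hatch springs open; it comes up again when let go
- hatch (a joint): hatch angle in rad, 0 shut (held by the catch), 1.85 fully open; once released its spring opens it in about 1 s and holds it open
- hatch_edge (a point): middle of the hatch's front edge. The hatch is a framed clear panel 125 (x) x 150 (y) x 9 mm, hinged 100 mm to +x of the charger's origin, 80 mm beyond the pack's centre; shut, its top is 128 mm above the bench. Its front edge swings up and away from the button, to stand 16 degrees past upright, 240 mm above the bench
- pack_center (a point): centre (half-way up) of the light-coloured battery pack with a purple band, 60 mm (its x) x 44 mm (its y) x 90 mm high, 0.3 to 0.65 kg; z up along its height. It starts standing in the charger's bay with its x along the charger's x. In the bay it can be gripped only on its y faces (44 mm apart)
- rack: red rack fixed to the bench, base 120 (its x) x 130 (its y) x 10 mm; origin at the centre of its underside. Two slots side by side along y between cheeks 6 mm thick, 74 mm long, up to 106 mm above the bench. A slot is 50 mm wide (y), 66 mm long (x) between lips up to 22 mm above the bench; above these its x ends are open
- slot (a point): centre of the floor of the empty slot, 10 mm above the bench, 28 mm to +y of the rack's origin. The pack goes in with its x along the rack's x, either way round, with 3 mm play on every side; there it can be held only by its x faces (60 mm apart)
- mat_top (a point): centre of the top of a dark mat, 150 x 150 x 3 mm, fixed flat on the bench, clear for setting the pack down
- spare_center (a point): dark grey spare battery pack, same size as the light one, standing in the other slot of the rack; leave alone (point at its centre)
- tin: closed paint tin, 84 mm diameter, 110 mm high; leave alone (origin at the centre of its underside)
- tape: roll of masking tape lying flat, 100 mm diameter, 24 mm high; leave alone (origin at the centre of its underside)
- sander: hand sanding block 160 x 66 x 48 mm; leave alone (origin at the centre of its underside)
- cup: white mixing cup, 84 mm diameter, 100 mm high; leave alone (origin at the centre of its underside)
- bottle: bottle with red cap, 68 mm diameter, 180 mm high; leave alone (origin at the centre of its underside)
There are look-alikes about, which are no part of the job. Of the things that look like the part that bears mat_top, the smallest one is meant.

How it is judged:
On the way, in this order (a step that is already met when the one before it is completed fails the run):
1. the hatch has sprung fully open (value of joint hatch above 1.7 rad), for 0.2 s.
2. the pack is lifted clear of the charger (height (world z) of pack_center above 0.15 m), for 0.05 s.
3. the pack stands on the mat, let go (horizontal distance between pack_center and mat_top below 0.075 m and height (world z) of pack_center below 0.056 m and angle between pack_center's own z axis and vertical below 0.1 rad and contact force between the fingers and pack below 0.2 N), for 0.1 s.
4. the pack stands in the empty slot of the rack (horizontal distance between pack_center and slot below 0.008 m and z of pack_center in the frame of rack between 0.05 and 0.0585 m and angle between pack_center's own z axis and vertical below 0.1 rad), for 0.2 s.
At the end, for the whole second after the job is handed in: The light pack stands upright (within 0.1 rad) at rest in the empty slot: centre within 8 mm of the slot's centre horizontally and its underside within about 3.5 mm of the slot's floor; the hatch is still open (over 1.7 rad) and the button is up (all of step 4 and linear speed of pack below 0.02 m/s and value of joint hatch above 1.7 rad and value of joint release below 0.002 m); the robot touches nothing.
It fails at once if the robot touched the hatch (over 2 N) (contact force between any of the arm, the fingers and hatch above 2 N).
It fails at once if the pack was tipped by more than 0.5 rad (angle between pack_center's own z axis and vertical above 0.5 rad).
It fails at once if the pack was dropped into the slot (over 0.4 m/s on its way down between the cheeks) (horizontal distance between pack_center and slot below 0.012 m and z of pack_center in the frame of rack below 0.14 m and linear speed of pack above 0.4 m/s).
It fails at once if the spare pack was moved by more than 15 mm (distance of spare_center from where it was at the start of the episode above 0.015 m).
It fails at once if another thing on the bench was moved by more than 30 mm (distance of any of tin, tape, sander, cup, bottle from where it was at the start of the episode above 0.03 m).
It also fails if it takes over 72 s, if anything falls off the work surface, if the arm or the gripper's body presses on something with over 40 N, if the wrist force passes 120 N, or if a joint passes its speed limit or range.

## Working session

There is one attempt and no reset: what is moved stays moved. The work goes in short steps, Python scripts to look and compute and a tool call to move; the robot and the scene stay as the last step left them, time stands still between calls to the robot, and variables do not carry over. Pictures are saved under pics/ and viewed, and the job is handed in when it is done.

Besides the shell and the picture viewer there is one more tool, called after "Emit:" as a command line: name --argument value ..., lists and objects as JSON in quotes. play_rows: Moves the arm, as the interface text tells. Its arguments: {"type":"object","properties":{"plan":{"type":"array","items":{"type":"number"}},"hand":{"type":"number"}},"required":["plan"]}

```bash
ls; mkdir -p pics; python3 - <<'E'
from workcell import bot
import cv2,numpy as np
o=bot.get_obs();print(o, bot.nose_length)
for n in ["scene","top","wrist"]:
    c=bot.camera(n);cv2.imwrite(f"pics/a_{n}.png",c["frame"]);print(n,c["K"].tolist(),np.round(c["cam_to_world"],3).tolist())
E
```

```text
pics
{'clock': 0.0, 'joint_pos': array([1.29801249e+00, 2.41434855e-01, 3.73795959e-03, 1.33518626e+00,
       1.51531211e-05, 1.57077428e+00]), 'joint_vel': array([-6.89160616e-04, -1.76742142e-03,  5.53874516e-05,  5.71303497e-05,
       -8.01651357e-05,  3.52020063e-04]), 'tau': array([ 1.72853681e-03, -3.72317612e+01,  2.52407080e+01,  1.71447342e-02,
        3.65461510e-04, -9.62956861e-07]), 'eef_pos': array([0.13454146, 0.48093817, 0.24140724]), 'tool_rot': array([ 1.35958444e-01,  9.90713991e-01, -1.03269202e-03, -1.49389988e-04]), 'ft_force': array([ 0.32724192,  0.57062135, -0.86859706]), 'ft_torque': array([ 0.01858359, -0.03505718, -0.00917988]), 'grip_width': 0.08552810902376445} 0.011
scene [[549.1236601916671, 0.0, 320.8649815214045], [0.0, 549.1236601916671, 235.64929509089953], [0.0, 0.0, 1.0]] [[-0.111, 0.841, -0.529, 1.311], [0.994, 0.086, -0.072, 0.142], [-0.015, -0.533, -0.846, 1.429], [0.0, 0.0, 0.0, 1.0]]
top [[548.8711090902476, 0.0, 308.3759333396872], [0.0, 548.8711090902476, 242.0677490123706], [0.0, 0.0, 1.0]] [[0.03, -0.996, 0.08, 0.368], [-0.999, -0.029, 0.02, -0.004], [-0.017, -0.081, -0.997, 1.602], [0.0, 0.0, 0.0, 1.0]]
wrist [[388.64559791111236, 0.0, 324.0231281516687], [0.0, 388.64559791111236, 237.2314775897981], [0.0, 0.0, 1.0]] [[0.269, 0.913, 0.308, 0.057], [0.963, -0.254, -0.088, 0.504], [-0.002, 0.32, -0.947, 0.372], [0.0, 0.0, 0.0, 1.0]]
```

View pics/a_scene.png

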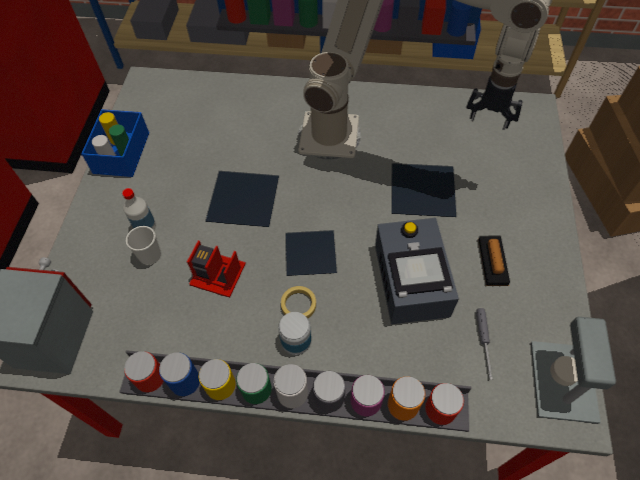

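View pics/a_top.png

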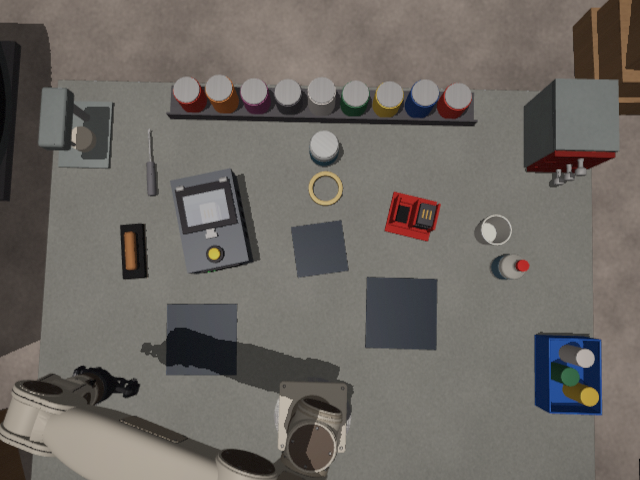

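View pics/a_wrist.png

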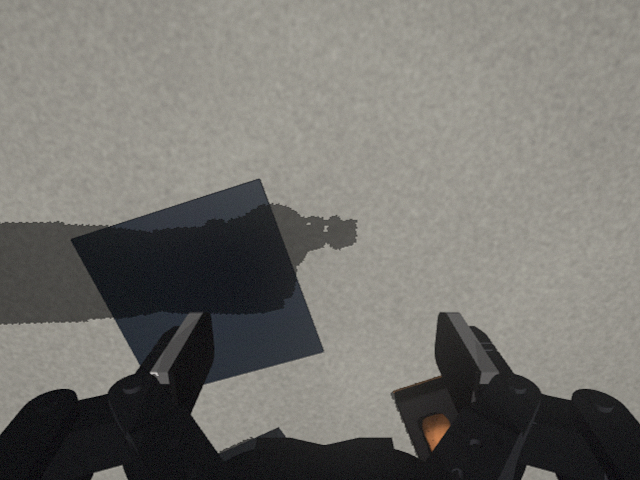

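The smallest mat is the middle one (top view, about 320,248). The charger is at about (211,222), and the rack at (412,216) with its left slot empty. Next I'll measure poses.

```bash
cat > h.py <<'E'
from workcell import bot
import cv2,numpy as np
def cloud(c):
    z=c["range_z"];K=c["K"];v,u=np.mgrid[0:480,0:640]
    p=np.stack([(u-K[0,2])*z/K[0,0],(v-K[1,2])*z/K[1,1],z],-1)
    T=c["cam_to_world"];w=p@T[:3,:3].T+T[:3,3];w[z<=0]=np.nan
    return w
def px(c,P):
    T=np.linalg.inv(c["cam_to_world"]);q=T[:3,:3]@np.array(P)+T[:3,3];k=c["K"]@q;return k[:2]/k[2]
def ray(c,u,v,z):
    K=c["K"];T=c["cam_to_world"];d=T[:3,:3]@np.array([(u-K[0,2])/K[0,0],(v-K[1,2])/K[1,1],1]);return T[:3,3]+d*(z-T[2,3])/d[2]
def rect(P):
    r=cv2.minAreaRect((P[:,:2]*1000).astype(np.float32));return np.round(r[0],1),np.round(r[1],1),round(r[2],1)
E
python3 - <<'E'
from h import *
for n in ["top","scene"]:
    c=bot.camera(n);w=cloud(c)
    for q in ["charger","release","hatch","rack","mat_top","spare_center","tin","tape","sander","cup","bottle"]:
        for d in bot.outline_of(q,n)[:4]:
            if d["p"]<0.3: continue
            m=cv2.erode(d["mask"].astype(np.uint8),np.ones((2,2)))>0
            P=w[m];P=P[np.isfinite(P[:,0])]
            if len(P)<5: continue
            z=np.percentile(P[:,2],[5,50,95])
            print(n,q,round(d["p"],2),[int(x) for x in d["point"]],"med",np.round(np.median(P,0),3),"z",np.round(z,3),rect(P))
E
```

```text
top charger 0.73 [222, 211] med [0.533 0.29  0.121] z [0.08  0.121 0.132] (array([536.1, 297.6]), array([264.9, 173.1]), 13.5)
top charger 0.4 [205, 207] med [0.573 0.307 0.126] z [0.12  0.126 0.132] (array([573. , 309.1]), array([125.7, 153.4]), 12.9)
top hatch 0.87 [210, 208] med [0.573 0.306 0.126] z [0.12  0.126 0.132] (array([573.9, 306.5]), array([123.2, 148.7]), 13.3)
top hatch 0.61 [220, 207] med [0.533 0.289 0.121] z [0.085 0.121 0.132] (array([535.8, 296. ]), array([262.5, 170.1]), 13.5)
top rack 0.58 [215, 406] med [ 0.572 -0.257  0.013] z [0.004 0.013 0.106] (array([ 577.8, -275.5]), array([141.6, 120. ]), 78.1)
top rack 0.55 [181, 320] med [ 0.662 -0.017  0.023] z [0.003 0.023 0.029] (array([653. , -17.7]), array([96.9, 90.9]), 26.8)
top mat_top 0.92 [248, 320] med [ 0.474 -0.005  0.002] z [-0.004  0.002  0.008] (array([474.7,  -6.8]), array([144.7, 147.1]), 8.4)
top mat_top 0.69 [314, 400] med [ 0.296 -0.247  0.003] z [-0.003  0.003  0.009] (array([ 297.3, -247.2]), array([201.6, 202.3]), 0.2)
top mat_top 0.68 [340, 201] med [0.203 0.327 0.004] z [-0.002  0.004  0.01 ] 
[... 2441 characters left out ...]
114] (array([769.1,  -8. ]), array([75.2, 79.6]), 8.3)
scene tape 0.64 [292, 305] med [ 0.634 -0.012  0.021] z [0.006 0.021 0.028] (array([651.3, -15.1]), array([94.2, 85.5]), 85.9)
scene tape 0.63 [273, 216] med [ 0.603 -0.258  0.022] z [0.005 0.022 0.104] (array([ 583.7, -265.9]), array([125.9, 120.7]), 76.8)
scene sander 0.68 [263, 491] med [0.475 0.531 0.024] z [0.011 0.024 0.05 ] (array([458.8, 536.4]), array([162.9,  69.5]), 6.5)
scene cup 0.74 [243, 144] med [ 0.536 -0.489  0.062] z [0.013 0.062 0.098] (array([ 538.9, -487.8]), array([87.5, 76.9]), 45.1)
scene bottle 0.59 [212, 133] med [ 0.453 -0.518  0.109] z [0.03  0.109 0.177] (array([ 440.1, -529.4]), array([170.4,  70. ]), 40.7)
```

Emit:
play_rows --plan '[0,0,0,0,0,-0.17,0,0,0,0,0,-0.17,0,0,0,0,0,-0.166,-32,-34,0,0,0,0,-32,-34,0,0,0,0,-32,-34,0,0,0,0,-32,-34,0,0,0,0,-32,-34,0,0,0,0,-32,-34,0,0,0,0,-32,-34,0,0,0,0,-32,-34,0,0,0,0,0,0,0,0,0,0,0,0,0,0,0,0]' --hand 0

```text
clock: 2.98
eef_pos: [0.4463, 0.276, 0.2421]
tool_rot: [-0.116, 0.993, 0.0, -0.0]
ft_force: [0.2, -0.4, 0.1]
grip_width: 0.0003
```

```bash
python3 - <<'E'
from h import *
from scipy.spatial.transform import Rotation as R
o=bot.get_obs();print(o['clock'],o['eef_pos'],R.from_quat(o['tool_rot']).as_matrix().round(3),o['joint_pos'].round(2),o['grip_width'])
c=bot.camera("wrist");cv2.imwrite("pics/b.png",c["frame"])
w=cloud(c);f=c["frame"].astype(int)
m=(f[...,2]>120)&(f[...,1]>90)&(f[...,0]<60)&(w[...,2]>.12)&(w[...,2]<.16)
P=w[m];print(len(P),P.mean(0),rect(P) if len(P)>5 else '')
E
```

```text
2.975 [0.44627403 0.27596187 0.24209468] [[-0.973 -0.231 -0.001]
 [-0.231  0.973 -0.   ]
 [ 0.001  0.    -1.   ]] [0.55 0.29 0.07 1.35 0.   0.32] 0.0003491511576899238
1523 [0.44921336 0.27645492 0.13961158] (array([448.6, 276.5]), array([30.5, 29.6]), 12.8)
```

Emit:
play_rows --plan '[-1.5,0,40,0,0,0,-1,0,35,0,0,0,0,0,12,0,0,0,0,0,5,0,0,0,0,0,4,0,0,0,0,0,1.5,0,0,0,0,0,0,0,0,0,0,0,0,0,0,0]'

```text
clock: 4.03
eef_pos: [0.4495, 0.2772, 0.1456]
tool_rot: [-0.116, 0.993, 0.001, 0.001]
ft_force: [-2.7, 2.5, 4.3]
grip_width: -0.0002
```

```bash
python3 - <<'E'
from h import *
c=bot.camera("scene");cv2.imwrite("pics/c.png",c["frame"][130:400,200:560])
E
```

```text
(no output)
```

View pics/c.png

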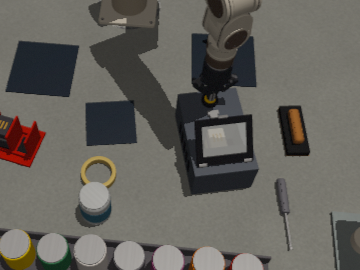

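Emit:
play_rows --plan '[0,0,0,0,0,0,0,0,0,0,0,0,0,0,0,0,0,0,0,0,-30,0,0,0,0,0,-50,0,0,0,0,0,-40,0,0,0,0,0,0,0,0,0,0,0,0,0,0,0]'

```text
clock: 5.08
eef_pos: [0.4488, 0.2758, 0.2636]
tool_rot: [-0.116, 0.993, -0.001, -0.001]
ft_force: [-0.5, -0.2, -0.3]
grip_width: 0.0
```

```bash
python3 - <<'E'
from h import *
c=bot.camera("scene");cv2.imwrite("pics/d.png",c["frame"][130:400,200:560])
c=bot.camera("wrist");cv2.imwrite("pics/dw.png",c["frame"])
E
```

```text
(no output)
```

View pics/d.png

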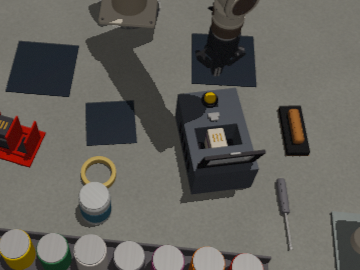

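View pics/dw.png

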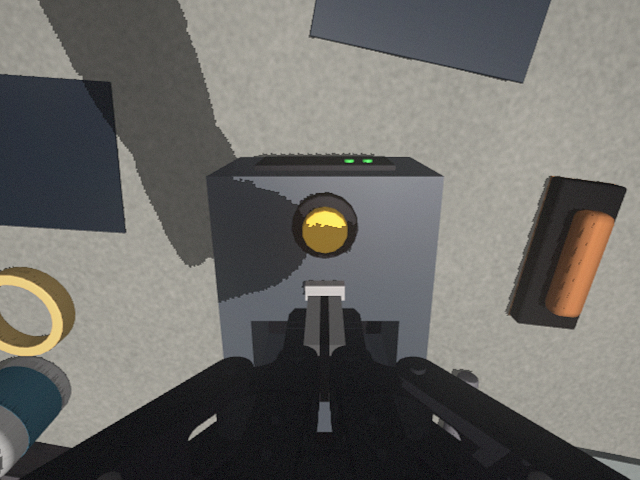

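The hatch is open and the light pack shows in the bay (crop about 215,138). The button is up. Next I'll measure the pack from two cameras.

```bash
python3 - <<'E'
from h import *
for n in ["top","scene"]:
    c=bot.camera(n);w=cloud(c)
    cv2.imwrite(f"pics/e_{n}.png",cv2.resize(c["frame"][150:300,150:300] if n=="top" else c["frame"][200:350,350:500],None,fx=4,fy=4))
    for q in ["pack_center","hatch"]:
        for d in bot.outline_of(q,n)[:3]:
            P=w[d["mask"]];P=P[np.isfinite(P[:,0])]
            if len(P)<6: continue
            print(n,q,round(d["p"],2),[int(x) for x in d["point"]],len(P),np.median(P,0).round(3),np.percentile(P[:,2],[5,50,95]).round(3),rect(P))
            if q=="pack_center":
                m=abs(P[:,2]-np.percentile(P[:,2],80))<.01;print("  top",rect(P[m]),m.sum())
            else: print('  zmax',P[:,2].max())
E
```

```text
top pack_center 0.77 [217, 204] 450 [0.56  0.298 0.108] [0.034 0.108 0.115] (array([557. , 310.5]), array([67.5, 62.2]), 14.7)
  top (array([557.3, 302.3]), array([63.7, 45.9]), 14.9) 350
top hatch 0.88 [172, 195] 1474 [0.657 0.326 0.187] [0.129 0.187 0.239] (array([656.5, 327.1]), array([ 44.4, 149.8]), 14.0)
  zmax 0.25087593705070743
scene pack_center 0.79 [266, 415] 381 [0.558 0.295 0.108] [0.058 0.108 0.114] (array([561. , 300.7]), array([54.8, 83.5]), 89.0)
  top (array([564. , 299.4]), array([51.2, 78.3]), 88.2) 307
scene pack_center 0.59 [224, 411] 84 [0.451 0.277 0.14 ] [0.136 0.14  0.145] (array([448.2, 276.6]), array([26.6, 32.6]), 61.6)
  top (array([448.2, 276.6]), array([26.6, 32.6]), 61.6) 83
scene hatch 0.77 [289, 429] 730 [0.665 0.324 0.194] [0.124 0.194 0.24 ] (array([647.5, 322.7]), array([ 68.8, 151.2]), 13.7)
  zmax 0.2464503063628145
scene hatch 0.64 [261, 202] 449 [ 0.593 -0.3    0.097] [0.024 0.097 0.104] (array([ 552.4, -301.9]), array([131.5,  57.6]), 2.5)
  zmax 0.10790046493913841
```

View pics/e_top.png

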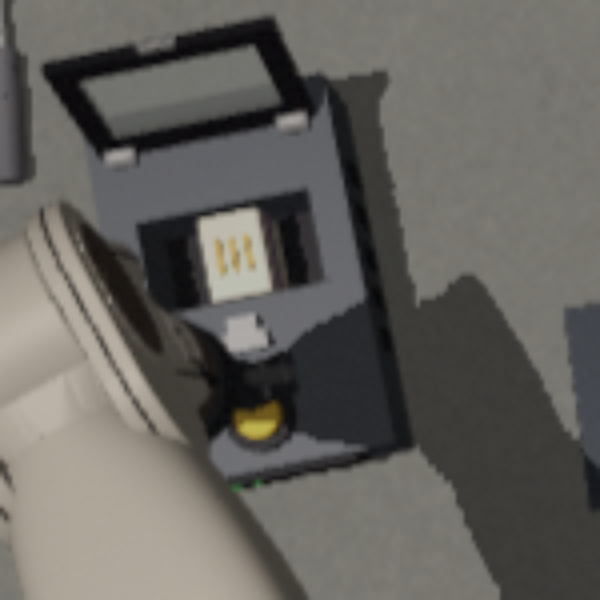

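View pics/e_scene.png

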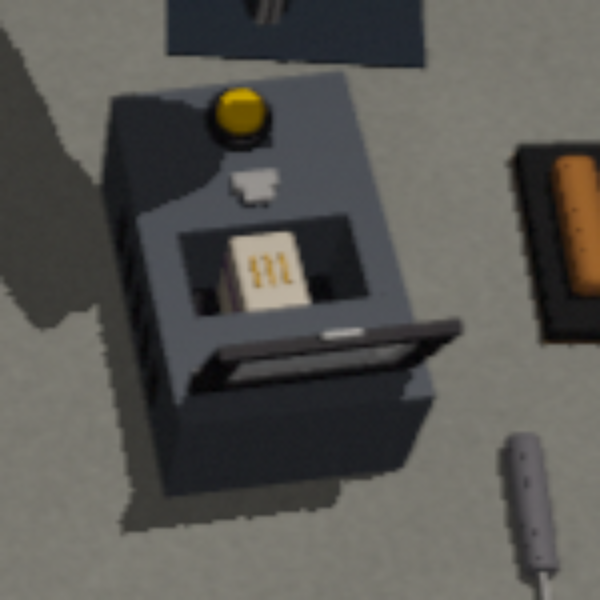

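Emit:
play_rows --plan '[-30,0,0,0,0,0,-30,0,0,0,0,0,-30,0,0,0,0,0,-24,0,0,0,0,0,0,0,0,0,0,0,0,0,30,0,0,0,0,0,30,0,0,0,0,0,20,0,0,0,0,0,0,0,0,0,0,0,0,0,0,0]' --hand 80

```text
clock: 6.72
eef_pos: [0.56, 0.3032, 0.1861]
tool_rot: [-0.116, 0.993, 0.0, 0.001]
ft_force: [-0.3, 0.8, 0.6]
grip_width: 0.0683
```

```bash
python3 - <<'E'
from h import *
o=bot.get_obs();print(o['eef_pos'],o['grip_width'],o['ft_force'])
c=bot.camera("wrist");cv2.imwrite("pics/f.png",c["frame"]);w=cloud(c)
for d in bot.outline_of("pack_center","wrist")[:2]:
    P=w[d["mask"]];P=P[np.isfinite(P[:,0])]
    m=P[:,2]>np.percentile(P[:,2],90)-.006
    print(d["p"],d["point"],np.percentile(P[:,2],[5,50,95]),rect(P[m]))
c=bot.camera("scene");cv2.imwrite("pics/f2.png",cv2.resize(c["frame"][150:350,320:520],None,fx=3,fy=3))
E
```

```text
[0.55997658 0.30316267 0.18606578] 0.06830277333319248 [-0.28208742  0.7754046   0.59468727]
0.73 [65.7, 20.9] [0.00075934 0.00219879 0.00347173] (array([503.4,  57.6]), array([84.5, 39.6]), 6.4)
0.7 [251.5, 321.8] [0.10780948 0.10916706 0.11037811] (array([560.6, 302.5]), array([58.8, 44.1]), 13.3)
```

View pics/f.png

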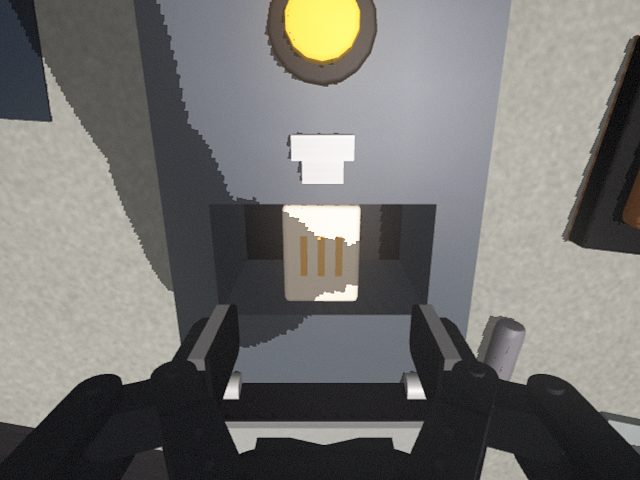

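View pics/f2.png

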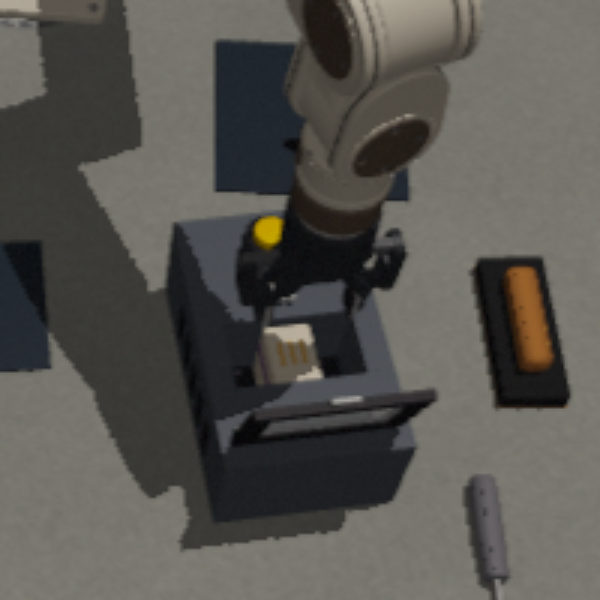

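The pack's top is centred at (0.5606, 0.3025), yaw 13.3°, z 0.110, and the jaws are aligned within 1 mm. I'll descend and grip.

Emit:
play_rows --plan '[0,-1,30,0,0,0,0,0,30,0,0,0,0,0,25,0,0,0,0,0,17,0,0,0,0,0,10,0,0,0,0,0,0,0,0,0,0,0,0,0,0,0]'

```text
clock: 7.75
eef_pos: [0.5606, 0.302, 0.0772]
tool_rot: [-0.116, 0.993, 0.0, 0.002]
ft_force: [-7.8, -2.0, 15.9]
grip_width: 0.0682
```

Emit:
play_rows --plan '[0,0,0,0,0,0,0,0,0,0,0,0,0,0,0,0,0,0,0,0,0,0,0,0,0,0,0,0,0,0,0,0,0,0,0,0]' --hand 0

```text
clock: 8.5
eef_pos: [0.5617, 0.3024, 0.0753]
tool_rot: [-0.116, 0.993, 0.001, 0.002]
ft_force: [-0.9, -1.3, 9.5]
grip_width: 0.0434
```

It's gripped (43 mm), with a light upward contact of about 10 N. I'll lift straight up.

Emit:
play_rows --plan '[0,0,-6,0,0,0,0,0,-12,0,0,0,0,0,-20,0,0,0,0,0,-20,0,0,0,0,0,-25,0,0,0,0,0,-25,0,0,0,0,0,-25,0,0,0,0,0,-17,0,0,0,0,0,0,0,0,0,0,0,0,0,0,0]'

```text
clock: 9.75
eef_pos: [0.5596, 0.3018, 0.2217]
tool_rot: [-0.116, 0.993, -0.0, -0.001]
ft_force: [-0.0, -0.5, -4.2]
grip_width: 0.0438
```

```bash
python3 - <<'E'
from h import *
c=bot.camera("scene");cv2.imwrite("pics/g2.png",cv2.resize(c["frame"][150:350,320:520],None,fx=3,fy=3))
c=bot.camera("wrist");cv2.imwrite("pics/g.png",c["frame"])
E
```

```text
(no output)
```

View pics/g2.png

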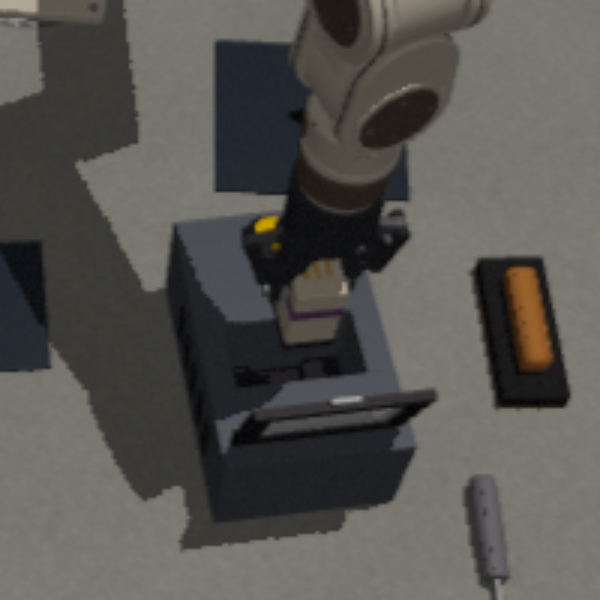

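View pics/g.png

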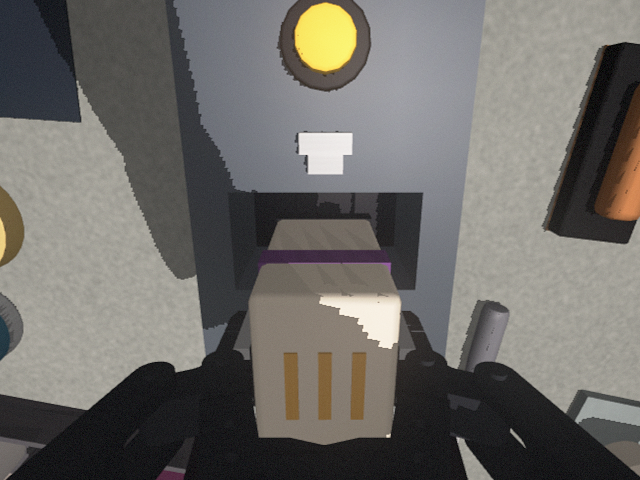

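Emit:
play_rows --plan '[0,0,0,0,0,0.15,0,0,0,0,0,0.15,0,0,0,0,0,0.15,1,-20,0,0,0,0,2,-40,0,0,0,0,2,-40,0,0,0,0,2,-40,0,0,0,0,2,-40,0,0,0,0,2,-40,0,0,0,0,2,-40,0,0,0,0,2,-40,0,0,0,0,2,-19,0,0,0,0,0,0,30,0,0,0,0,0,40,0,0,0,0,0,40,0,0,0,0,0,20,0,0,0,0,0,0,0,0,0,0,0,0,0,0,0]'

```text
clock: 12.1
eef_pos: [0.4756, -0.0059, 0.0935]
tool_rot: [0.108, 0.994, 0.0, 0.0]
ft_force: [-0.0, 1.1, -2.9]
grip_width: 0.0436
```

```bash
python3 - <<'E'
from h import *
o=bot.get_obs();print(o['eef_pos'],o['joint_pos'].round(2),o['ft_force'])
c=bot.camera("scene");cv2.imwrite("pics/i2.png",cv2.resize(c["frame"][130:330,180:440],None,fx=3,fy=3));w=cloud(c)
E
```

```text
[ 0.4755659  -0.00586768  0.09345227] [-0.01  0.32 -0.31  0.95  0.    0.2 ] [-0.0029972   1.14794501 -2.92813722]
```

View pics/i2.png

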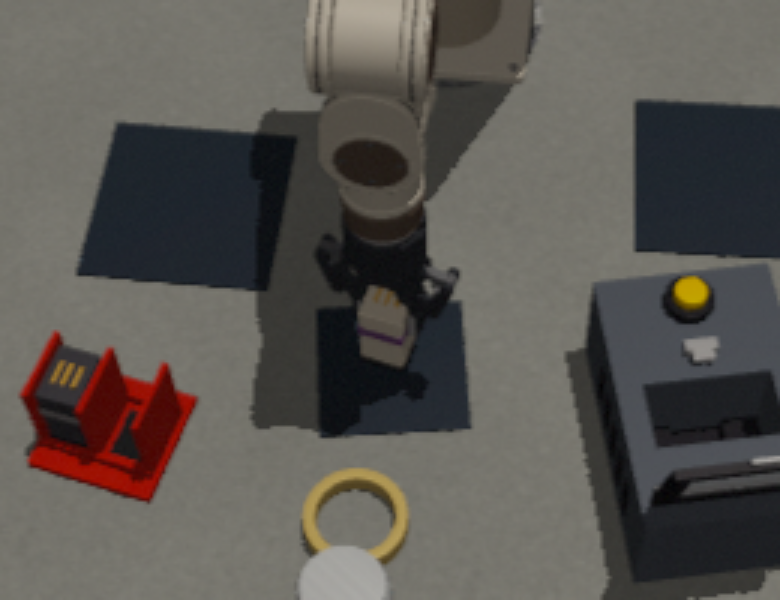

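The pack is over the middle of the small mat. I'll lower it gently.

Emit:
play_rows --plan '[0,0,15,0,0,0,0,0,12,0,0,0,0,0,5,0,0,0,0,0,2,0,0,0,0,0,1,0,0,0,0,0,0,0,0,0,0,0,0,0,0,0]'

```text
clock: 13.02
eef_pos: [0.4751, -0.0059, 0.0584]
tool_rot: [0.108, 0.994, 0.0, 0.0]
ft_force: [-3.3, -0.1, 4.7]
grip_width: 0.0437
```

It's touching down (Fz from −3 to +4.7 N). I'll open and retreat.

Emit:
play_rows --plan '[0,0,0,0,0,0,0,0,0,0,0,0,0,0,0,0,0,0,0,0,0,0,0,0,0,0,-20,0,0,0,0,0,-40,0,0,0,0,0,-40,0,0,0,0,0,-30,0,0,0,0,0,0,0,0,0.175,0,0,0,0,0,0.175,0,0,0,0,0,0.175,0,0,0,0,0,0.175,0,0,0,0,0,0.175,0,0,0,0,0,0.175,0,0,0,0,0,0.175,0,0,0,0,0,0.175,0,0,0,0,0,0.171,0,0,0,0,0,0,0,0,0,0,0,0]' --hand 100

```text
clock: 15.4
eef_pos: [0.475, -0.0059, 0.1878]
tool_rot: [0.779, 0.627, -0.0, -0.0]
ft_force: [0.3, 0.9, -0.7]
grip_width: 0.0852
```

```bash
python3 - <<'E'
from h import *
from scipy.spatial.transform import Rotation as R
o=bot.get_obs();print(o['eef_pos'],R.from_quat(o['tool_rot']).as_matrix().round(3).tolist(),o['joint_pos'].round(2),o['grip_width'])
for n in ["wrist","scene","top"]:
    c=bot.camera(n);cv2.imwrite(f"pics/j_{n}.png",c["frame"]);w=cloud(c)
    for q in ["pack_center","spare_center","rack"]:
      for d in bot.outline_of(q,n)[:2]:
        P=w[d["mask"]];P=P[np.isfinite(P[:,0])]
        if len(P)<6 or d["p"]<.4: continue
        m=P[:,2]>np.percentile(P[:,2],90)-.006
        print(n,q,round(d["p"],2),d["point"],np.percentile(P[:,2],[5,50,95]).round(4),rect(P[m]))
E
```

```text
[ 0.47495737 -0.00588047  0.18775484] [[0.213, 0.977, -0.0], [0.977, -0.213, 0.0], [0.0, -0.0, -1.0]] [-0.01  0.22 -0.16  1.18  0.    1.77] 0.08519904639009249
wrist pack_center 0.86 [230.6, 320.0] [0.0218 0.0917 0.0932] (array([474.4,  -4.7]), array([44.2, 60.1]), 77.2)
scene pack_center 0.75 [240.0, 309.8] [0.0146 0.083  0.0965] (array([483. ,  -7.7]), array([43.8, 78.2]), 75.8)
scene spare_center 0.64 [259.1, 202.2] [0.0285 0.0972 0.1038] (array([ 580.9, -295.8]), array([43.2, 70.7]), 85.1)
scene rack 0.84 [276.1, 222.3] [0.0058 0.023  0.1042] (array([ 585.7, -269.7]), array([120.2,  74.5]), 78.7)
top spare_center 0.58 [217.7, 424.0] [0.0524 0.0984 0.104 ] (array([ 573.3, -294.2]), array([42.2, 58. ]), 78.2)
top rack 0.82 [218.3, 407.5] [0.002  0.0122 0.1053] (array([ 579.8, -267.8]), array([119.2,  74.3]), 77.9)
```

View pics/j_wrist.png

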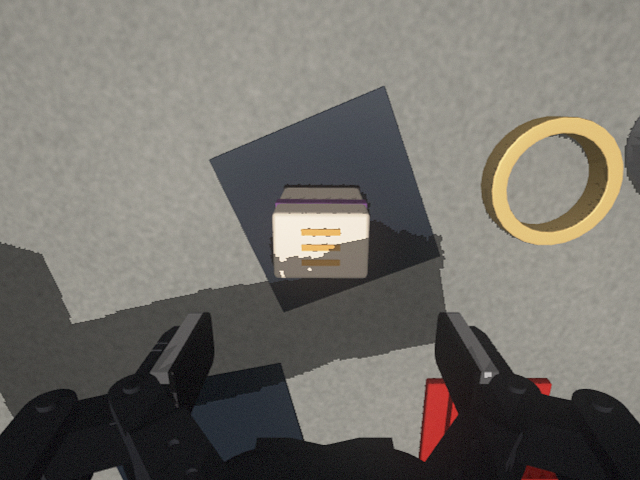

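View pics/j_scene.png

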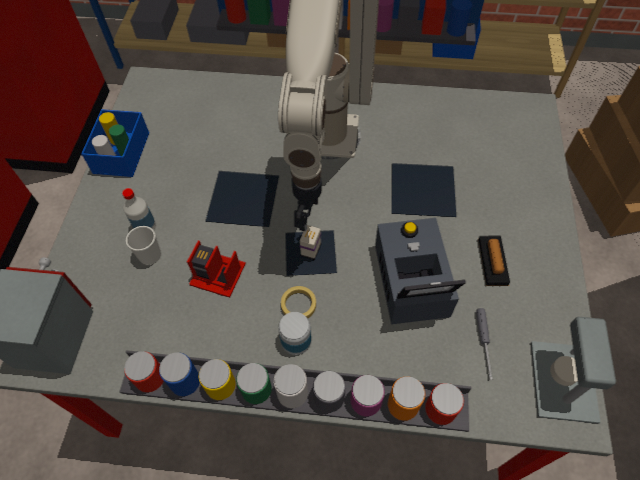

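The pack stands on the mat at (0.4744, −0.0047). Before regrasping I'll look at the rack with the empty hand.

Emit:
play_rows --plan '[-41,31.5,-10,0,0,0,-41,31.5,-10,0,0,0,-41,31.5,-10,0,0,0,-41,31.5,-10,0,0,0,-41,31.5,-10,0,0,0,0,0,0,0,0,0,0,0,0,0,0,0]'

```text
clock: 16.88
eef_pos: [0.5842, -0.2398, 0.2371]
tool_rot: [0.78, 0.626, -0.0, -0.001]
ft_force: [0.2, -0.9, -0.2]
grip_width: 0.0851
```

```bash
python3 - <<'E'
from h import *
o=bot.get_obs();print(o['eef_pos'])
c=bot.camera("wrist");cv2.imwrite("pics/k.png",c["frame"]);w=cloud(c);np.savez("k.npz",w=w,f=c["frame"],K=c["K"],T=c["cam_to_world"])
f=c["frame"].astype(int)
red=(f[...,2]>90)&(f[...,1]<60)&(f[...,0]<60)
P=w[red];P=P[np.isfinite(P[:,0])];print(np.percentile(P[:,2],[2,10,50,90,98]).round(4))
T=P[P[:,2]>.1];print("cheek tops z",np.median(T[:,2]),rect(T))
a=np.deg2rad(-12.4);ex=np.array([np.cos(a),np.sin(a)]);ey=np.array([-ex[1],ex[0]])
for lo,hi in [(.1,.112),(.018,.026),(.005,.014)]:
    Q=P[(P[:,2]>lo)&(P[:,2]<hi)];x=Q[:,:2]@ex;y=Q[:,:2]@ey
    h,e=np.histogram(y,bins=np.arange(y.min(),y.max()+.002,.002));print(lo,len(Q),'x',np.percentile(x,[1,99]).round(4));print([(round(b,3),int(k)) for b,k in zip(e,h) if k>0][:80])
for d in bot.outline_of("spare_center","wrist")[:1]:
    P=w[d["mask"]];m=P[:,2]>.095;print(d["p"],d["point"],rect(P[m]),np.median(P[m][:,2]))
E
```

```text
[ 0.58419719 -0.23976814  0.23706383]
[0.0073 0.0084 0.0196 0.1052 0.106 ]
cheek tops z 0.10505988719884021 (array([ 582.9, -269.1]), array([118.2,  74.1]), 77.9)
0.1 2042 x [0.5912 0.6633]
[(np.float64(-0.197), 156), (np.float64(-0.195), 216), (np.float64(-0.193), 187), (np.float64(-0.191), 17), (np.float64(-0.143), 20), (np.float64(-0.141), 227), (np.float64(-0.139), 252), (np.float64(-0.137), 259), (np.float64(-0.135), 4), (np.float64(-0.087), 5), (np.float64(-0.085), 215), (np.float64(-0.083), 189), (np.float64(-0.081), 269), (np.float64(-0.079), 26)]
0.018 568 x [0.5883 0.6661]
[(np.float64(-0.193), 2), (np.float64(-0.191), 2), (np.float64(-0.189), 2), (np.float64(-0.187), 2), (np.float64(-0.183), 1), (np.float64(-0.181), 2), (np.float64(-0.179), 2), (np.float64(-0.141), 1), (np.float64(-0.139), 6), (np.float64(-0.137), 8), (np.float64(-0.135), 48), (np.float64(-0.133), 27), (np.float64(-0.131), 29), (np.float64(-0.129), 27), (np.float64(-0.127), 28), (np.float64(-0.125), 29), (np.float64(-0.123), 26), (np.float64(-0.121), 25), (np.float64(-0.119), 27), (np.float64(-0.117), 19),
[... 1306 characters left out ...]
loat64(-0.12), 97), (np.float64(-0.118), 90), (np.float64(-0.116), 83), (np.float64(-0.114), 88), (np.float64(-0.112), 86), (np.float64(-0.11), 60), (np.float64(-0.108), 60), (np.float64(-0.106), 12), (np.float64(-0.104), 9), (np.float64(-0.102), 13), (np.float64(-0.1), 6), (np.float64(-0.098), 16), (np.float64(-0.096), 13), (np.float64(-0.094), 12), (np.float64(-0.092), 12), (np.float64(-0.09), 6), (np.float64(-0.088), 8), (np.float64(-0.086), 12), (np.float64(-0.084), 9), (np.float64(-0.082), 9), (np.float64(-0.08), 125), (np.float64(-0.078), 24), (np.float64(-0.076), 14), (np.float64(-0.074), 187)]
0.6 [299.4, 329.8] (array([ 577.1, -297.1]), array([44.5, 59.9]), 79.6) 0.09908718728081617
```

View pics/k.png

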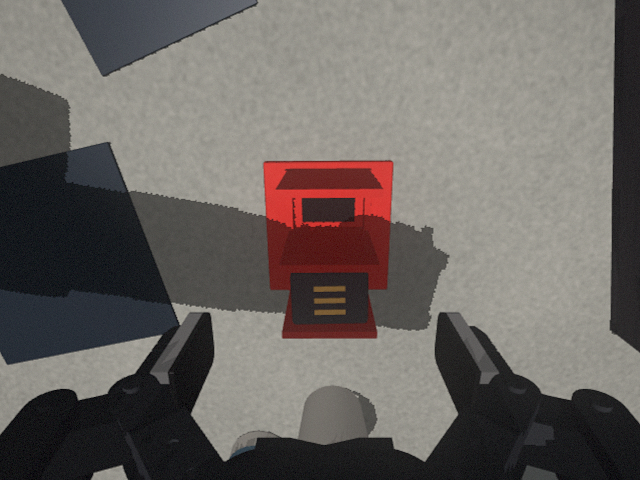

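The slot is at about (0.589, −0.242), yaw −12.1°. Now back to regrasp the pack.

Emit:
play_rows --plan '[41,-31.4,10,0,0,0,41,-31.4,10,0,0,0,41,-31.4,10,0,0,0,41,-31.4,10,0,0,0,41.5,-31.4,10,0,0,0,0,0,0,0,0,0,0,0,30,0,0,0,0,0,30,0,0,0,0,0,30,0,0,0,0,0,20,0,0,0,0,0,10,0,0,0,0,0,4,0,0,0,0,0,0,0,0,0,0,0,0,0,0,0]'

```text
clock: 18.73
eef_pos: [0.4763, -0.0055, 0.0646]
tool_rot: [0.78, 0.626, 0.001, 0.001]
ft_force: [0.5, 0.4, -0.2]
grip_width: 0.0852
```

Emit:
play_rows --plan '[0,0,0,0,0,0,0,0,0,0,0,0,0,0,0,0,0,0,0,0,0,0,0,0,0,0,0,0,0,0,0,0,0,0,0,0]' --hand 0

```text
clock: 19.48
eef_pos: [0.4753, -0.0054, 0.0644]
tool_rot: [0.779, 0.626, 0.0, -0.0]
ft_force: [-4.3, 0.6, 5.1]
grip_width: 0.0595
```

Emit:
play_rows --plan '[0,0,-10,0,0,0,0,0,-25,0,0,0,0,0,-35,0,0,0,0,0,-35,0,0,0,0,0,-30,0,0,0,0,0,-5,0,0,0,0,0,0,0,0,0,0,0,0,0,0,0]'

```text
clock: 20.48
eef_pos: [0.4745, -0.0055, 0.2021]
tool_rot: [0.78, 0.626, -0.001, -0.001]
ft_force: [-0.3, -0.4, -3.3]
grip_width: 0.0592
```

```bash
python3 - <<'E'
from h import *
from scipy.spatial.transform import Rotation as R
o=bot.get_obs();M=R.from_quat(o['tool_rot']).as_matrix();print(o['eef_pos'],M.round(4).tolist(),o['ft_force'])
print(M.T@(np.array([.5893,-.2429,o['eef_pos'][2]])-o['eef_pos']))
c=bot.camera("wrist");cv2.imwrite("pics/l.png",c["frame"])
E
```

```text
[ 0.47448039 -0.0055196   0.20210751] [[0.2153, 0.9765, -0.0034], [0.9765, -0.2153, 0.0], [-0.0007, -0.0033, -1.0]] [-0.28856324 -0.40136089 -3.27270844]
[-0.20708518  0.16324392 -0.00038541]
```

View pics/l.png

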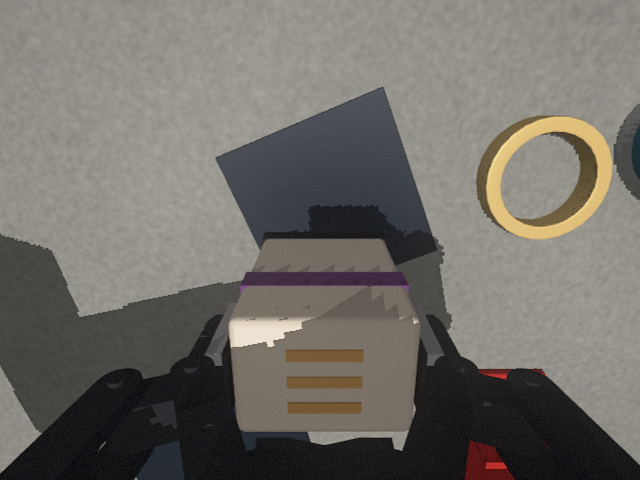

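Emit:
play_rows --plan '[-15,12,0,0,0,0,-26,20.5,0,0,0,0,-26,20.5,0,0,0,0,-26,20.5,0,0,0,0,-26,20.5,0,0,0,0,-26,20.5,0,0,0,0,-26,20.5,0,0,0,0,-26,20.5,0,0,0,0,-10,7.5,0,0,0,0,0,0,0,0,0,0,0,0,0,0,0,0,0,0,0,0,0,0]'

```text
clock: 22.02
eef_pos: [0.59, -0.2417, 0.2041]
tool_rot: [0.779, 0.627, 0.0, -0.0]
ft_force: [0.4, 0.4, -4.0]
grip_width: 0.0594
```

```bash
cat > chk.py <<'E'
import sys
from h import *
from scipy.spatial.transform import Rotation as R
t=sys.argv[1]
o=bot.get_obs();M=R.from_quat(o['tool_rot']).as_matrix();print(o['clock'],o['eef_pos'],M.round(4)[:,1],o['ft_force'],o['grip_width'])
print(M.T@(np.array([.5893,-.2429,o['eef_pos'][2]])-o['eef_pos']))
ims=[]
for n in ["wrist","scene","top"]:
    c=bot.camera(n);w=cloud(c);f=c["frame"]
    if n=="wrist": cv2.imwrite(f"pics/{t}_w.png",f)
    else:
        u,v=px(c,[.585,-.25,.1]).astype(int);ims.append(cv2.resize(f[v-55:v+55,u-70:u+70],(560,440),interpolation=cv2.INTER_CUBIC)[:290*2])
    for d in bot.outline_of("pack_center",n)[:1]:
        P=w[d["mask"]];P=P[np.isfinite(P[:,0])]
        if len(P)<6 or d["p"]<.4: continue
        m=P[:,2]>np.percentile(P[:,2],90)-.006
        print(n,round(d["p"],2),d["point"],np.percentile(P[:,2],[5,50,95]).round(4),rect(P[m]))
    if n=="wrist":
        g=f.astype(int);red=(g[...,2]>60)&(g[...,1]<.4*g[...,2])&(g[...,0]<.4*g[...,2])&(w[...,2]>.1)&(w[...,2]<.11);print("cheeks",red.sum(),rect(w[red]) if red.sum()>5 else '')
cv2.imwrite(f"pics/{t}_s.png",ims[0]);cv2.imwrite(f"pics/{t}_t.png",ims[1])
E
python3 chk.py m
```

```text
22.025 [ 0.58996723 -0.241708    0.20406653] [ 9.768e-01 -2.141e-01 -2.000e-04] [ 0.35616577  0.36928033 -4.0228212 ] 0.059369282030099
[-1.30719616e-03 -3.96614152e-04 -1.72684249e-07]
wrist 0.7 [337.2, 325.9] [0.1633 0.2311 0.2326] (array([ 591.6, -241.6]), array([44.9, 60.7]), 77.5)
cheeks 1401 (array([ 594.6, -214.4]), array([ 6.5, 74.3]), 77.7)
scene 0.79 [242.2, 217.9] [0.1532 0.2042 0.2345] (array([ 595. , -231.7]), array([25.7, 59.9]), 80.7)
```

View pics/m_w.png

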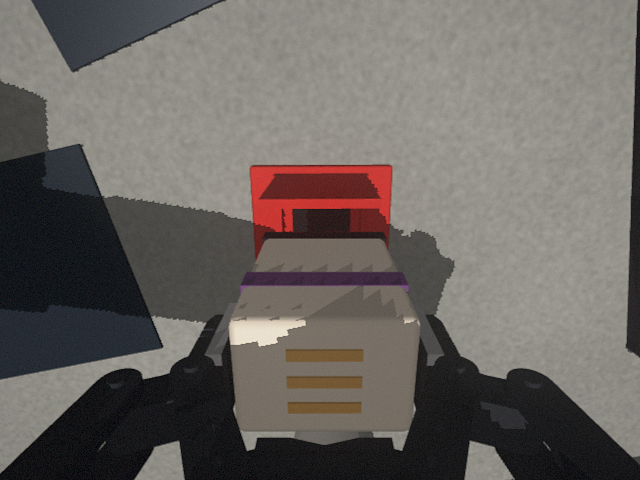

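View pics/m_s.png

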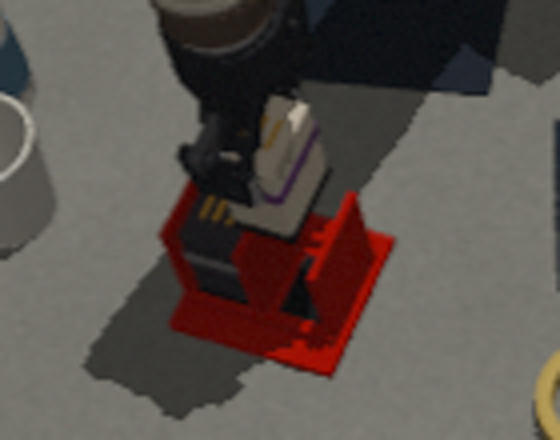

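Emit:
play_rows --plan '[-1.1,-1.2,10,0,0,0,0,0,15,0,0,0,0,0,5,0,0,0,0,0,5,0,0,0,0,0,5,0,0,0,0,0,5,0,0,0,0,0,5,0,0,0,0,0,5,0,0,0,0,0,0,0,0,0,0,0,0,0,0,0]'

```text
clock: 23.58
eef_pos: [0.5889, -0.2436, 0.149]
tool_rot: [0.78, 0.626, 0.0, 0.0]
ft_force: [-0.4, 0.2, -3.7]
grip_width: 0.0595
```

```bash
python3 chk.py n
```

```text
23.575 [ 0.58889948 -0.24363425  0.14898252] [ 9.765e-01 -2.153e-01  3.000e-04] [-0.42413868  0.20602532 -3.69860361] 0.059541757402125486
[ 8.03271396e-04  2.33022435e-04 -3.24072744e-09]
wrist 0.6 [340.3, 326.8] [0.1109 0.176  0.1775] (array([ 590.3, -243.3]), array([44.9, 60.2]), 77.8)
cheeks 2350 (array([ 594.5, -214.4]), array([ 7. , 74.1]), 78.0)
scene 0.89 [256.1, 220.9] [0.0971 0.1499 0.1792] (array([ 592.8, -234.1]), array([25.5, 65.6]), 80.2)
top 0.61 [210.2, 398.3] [0.0215 0.138  0.2694] (array([ 544.1, -191.4]), array([19.1, 99.9]), 56.3)
```

View pics/n_w.png

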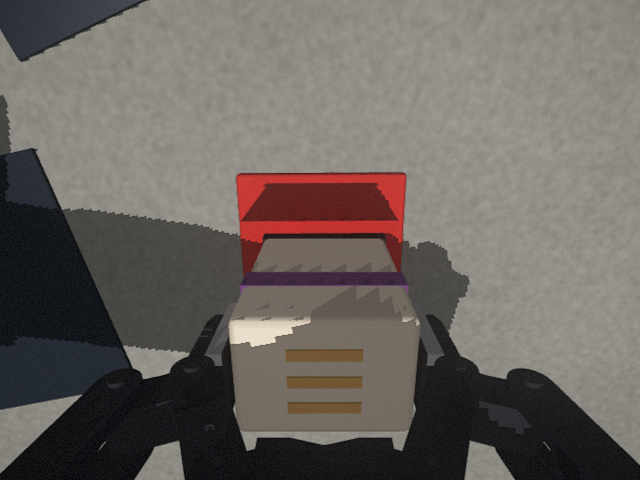

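View pics/n_s.png

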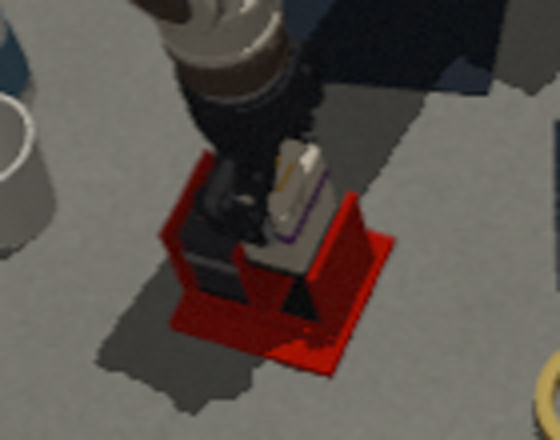

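The pack is between the cheeks with no side force. It needs about 1.5 mm of correction along the slot before going down.

Emit:
play_rows --plan '[0.6,-1.6,5,0,0,0,0,0,10,0,0,0,0,0,15,0,0,0,0,0,15,0,0,0,0,0,8,0,0,0,0,0,5,0,0,0,0,0,0,0,0,0,0,0,0,0,0,0]'

```text
clock: 24.88
eef_pos: [0.5878, -0.2428, 0.0914]
tool_rot: [0.78, 0.626, 0.0, 0.001]
ft_force: [0.6, -0.3, -3.1]
grip_width: 0.0594
```

Emit:
play_rows --plan '[0,0,4,0,0,0,0,0,4,0,0,0,0,0,4,0,0,0,0,0,3,0,0,0,0,0,0,0,0,0,0,0,0,0,0,0]'

```text
clock: 25.62
eef_pos: [0.5874, -0.2427, 0.0759]
tool_rot: [0.78, 0.626, 0.0, 0.0]
ft_force: [-0.2, -0.6, -2.6]
grip_width: 0.0592
```

Emit:
play_rows --plan '[0,0,2,0,0,0,0,0,1.5,0,0,0,0,0,1,0,0,0,0,0,0,0,0,0,0,0,0,0,0,0]'

```text
clock: 26.25
eef_pos: [0.5873, -0.2426, 0.0715]
tool_rot: [0.78, 0.626, 0.0, 0.0]
ft_force: [-0.5, 0.5, -0.9]
grip_width: 0.0596
```

Emit:
play_rows --plan '[0,0,1,0,0,0,0,0,0,0,0,0,0,0,0,0,0,0]'

```text
clock: 26.62
eef_pos: [0.5873, -0.2426, 0.0714]
tool_rot: [0.78, 0.626, 0.0, 0.0]
ft_force: [-4.7, 0.0, 5.5]
grip_width: 0.0594
```

```bash
python3 chk.py p
```

```text
26.625 [ 0.58725067 -0.24260729  0.07138202] [ 9.765e-01 -2.153e-01  4.000e-04] [-4.71787854  0.04267938  5.54229933] 0.05942348289629324
[1.55422818e-04 2.06428690e-03 7.60827919e-07]
wrist 0.79 [374.9, 326.3] [0.098  0.0991 0.1002] (array([ 588.9, -241. ]), array([50.8, 60.2]), 76.9)
cheeks 7034 (array([ 588.9, -239. ]), array([58.4, 74.5]), 78.0)
scene 0.51 [264.3, 225.9] [0.0209 0.0968 0.1034] (array([ 590.7, -233.2]), array([24.4, 58.9]), 78.5)
```

View pics/p_s.png

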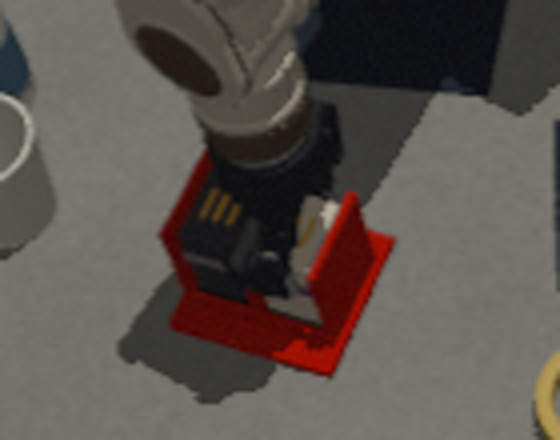

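The pack is fully down: TCP 0.0714 as predicted, top at 0.099, and the force is now a push. I'll open and rise straight up.

Emit:
play_rows --plan '[0,0,-1,0,0,0,0,0,0,0,0,0,0,0,0,0,0,0,0,0,0,0,0,0,0,0,0,0,0,0,0,0,-15,0,0,0,0,0,-30,0,0,0,0,0,-40,0,0,0,0,0,-40,0,0,0,0,0,-30,0,0,0,0,0,-10,0,0,0,0,0,0,0,0,0,0,0,0,0,0,0]' --hand 100

```text
clock: 28.55
eef_pos: [0.5866, -0.2423, 0.2346]
tool_rot: [0.78, 0.626, -0.001, -0.001]
ft_force: [0.8, 0.6, -0.4]
grip_width: 0.0853
```

```bash
python3 chk.py q; python3 - <<'E'
from h import *
c=bot.camera("scene");cv2.imwrite("pics/q_full.png",c["frame"]);w=cloud(c)
for q in ["spare_center","tin","tape","sander","cup","bottle","hatch"]:
    for d in bot.outline_of(q,"scene")[:1]:
        P=w[d["mask"]];P=P[np.isfinite(P[:,0])];print(q,round(d["p"],2),np.median(P,0).round(3),P[:,2].max().round(3))
E
```

```text
28.55 [ 0.58661481 -0.24233207  0.23459962] [ 0.9765 -0.2153 -0.0029] [ 0.75790171  0.61484975 -0.3968626 ] 0.0853174216956911
[ 2.35462277e-05  2.74447888e-03 -8.02571868e-06]
wrist 0.67 [226.5, 326.7] [0.0962 0.099  0.1003] (array([ 589.4, -240.4]), array([47.8, 60.1]), 77.6)
cheeks 1932 (array([ 583. , -268.8]), array([117.5,  74.2]), 77.9)
scene 0.82 [264.9, 219.7] [0.029  0.097  0.1038] (array([ 592.4, -241.4]), array([49.4, 66.3]), 77.4)
top 0.67 [210.8, 399.9] [0.0452 0.0974 0.105 ] (array([ 548.3, -201.3]), array([ 30.6, 155.3]), 57.5)
spare_center 0.58 [ 0.595 -0.301  0.097] 0.251
tin 0.72 [ 0.78  -0.007  0.106] 0.118
tape 0.87 [ 0.638 -0.015  0.021] 0.106
sander 0.95 [0.473 0.529 0.023] 0.057
bottle 0.6 [ 0.453 -0.518  0.113] 0.186
hatch 0.63 [0.665 0.322 0.191] 0.248
```

View pics/q_w.png

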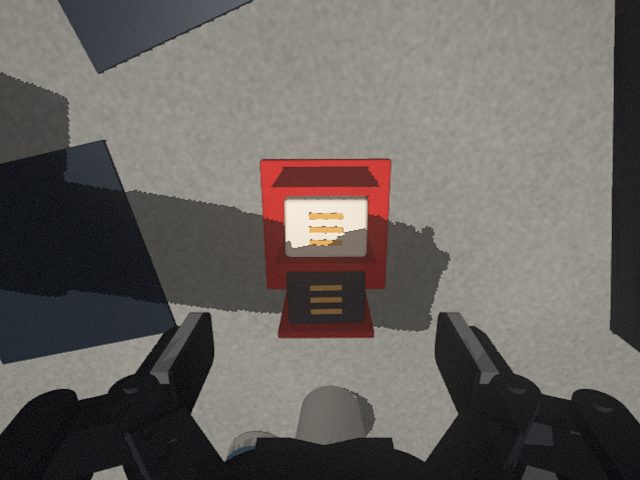

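View pics/q_full.png

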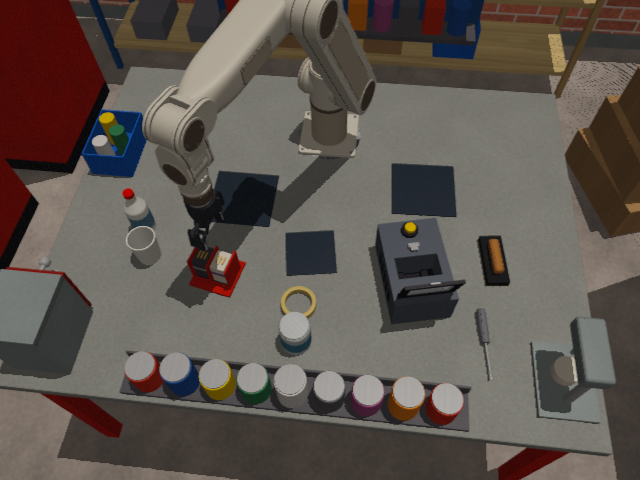

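The pack sits in the slot (wrist picture about 326,227), top at 0.099 m, within about 1.5 mm of the slot centre. The hatch is open, the button is up and the gripper is clear, so I'm handing in.

```bash
python3 -c "
from workcell import bot
print(bot.job_done())"
```

```text
the job is handed in; nothing more can be done
None
```

I pressed the yellow button and the hatch sprang open. I took the light pack out by its y faces, stood it on the smallest mat, let go and took it again by its x faces. Then I lowered it gently into the empty slot of the rack. I handed the job in at about 28.7 s and got no verdict.

**Last checks:**
- **Pack:** it stands in the slot with its top at 0.099 m (0.100 m expected). Its centre is about 1.5 mm from the slot centre measured from the rack's cheeks, and it is in line with the rack.
- **Charger:** the hatch is open, with its top edge at about 0.248 m, and the button looks up.
- **Other things:** the tin, tape, sander and bottle measure where they were within about 4 mm. The spare pack's reading also hardly moved.
- **Robot:** the gripper is empty and about 0.12 m above the rack, with no meaningful force on the wrist.

**Failed or disagreed:**
- **Light contact in the bay:** while gripping the pack there, the wrist read up to about 16 N upwards, from a cause I did not identify.
- **Slot position:** the cameras and the arm's own position differed by 1–3 mm on where the pack was over the slot, so I used the wrist camera to correct it. The pack then went down without side force.
- **Last picture:** the top camera's outline of the pack was unusable because the arm got in the way, and the network did not report the cup. I saw the cup in its place in the picture.

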